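Roll the sample tube onto the red line

TASK

A capped white sample tube lies on the grey labelling mat between two strips of tape; push its upper side with the fingers so that it rolls along the mat until it rests lengthwise on the red strip, centred over it with neither end sticking far out past the strip, ready to be labelled. It must turn as it goes, not be dragged, and never be lifted off the mat. Leave the two jars and the yellow plaster cast beside the mat where they are, and finish with the tube lying still and the hand away from it.

Things in the scene. Friction and masses are not known exactly. Their poses are not given: they have to be found in the camera images.
- tube: white sample tube with a blue ribbed screw cap, green label up at the start; slippery plastic cylinder (friction 0.28 to 0.42) 32 mm in diameter, 70 mm long, 40 to 85 g. Origin at its middle, on its axis, 20 mm above the table; own x along the axis to the cap, own z up at the start. Pushed at or a little above axis height it rolls ahead of the finger, then coasts: about 8 mm after 30 mm/s, 1 mm after 8 mm/s.
- tube_cap_end (a point): centre of the flat end of the tube at the blue cap, on the axis, 35 mm from the middle
- tube_base_end (a point): centre of the other flat end of the tube, on the axis, 35 mm from the middle
- red_line: red strip of tape stuck on the mat, 95 mm long, 8 mm wide, flat. Origin at its middle on the mat's top (4 mm above the table); own x along the strip, own y across it. It lies near either end of the mat, the black strip near the other, with the tube between them, 55 to 135 mm away.
- black_line: black strip of tape, same size and axes as the red one; not the target
- mat: grey labelling mat fixed to the table, 100 mm (own x) x 300 mm (own y), 4 mm thick; origin at the centre of its underside on the table. Both strips lie roughly along its own x; the tube rolls along its own y. Tube and strips start within 0.1 rad of parallel; a tube rolled by its middle keeps its heading.
- jar_wax: jar with a crimson lid, 44 mm in diameter, 50 mm high, standing right of the mat; origin at the centre of its underside
- jar_small: jar with a green lid, 40 mm in diameter, 45 mm high, standing right of the mat nearer the robot; origin at the centre of its underside
- cast_a: yellow plaster dental cast, 59 x 72 x 27 mm, lying left of the mat; origin at the centre of its underside

How it is judged:
On the way:
1. the tube has rolled well past a quarter turn: its green label faces downward (angle between tube's own z axis and vertical above 1.9 rad), for 0.02 s.
At the end, for the whole second after the job is handed in: The tube lies still on the mat along the red strip: the centres of both its ends are within 8 mm of the strip's centre line and not more than 10 mm beyond the strip's ends (y of tube_cap_end in the frame of red_line between -0.008 and 0.008 m and x of tube_cap_end in the frame of red_line between -0.0575 and 0.0575 m and z of tube_cap_end in the frame of red_line between -0.02 and 0.02 m and y of tube_base_end in the frame of red_line between -0.008 and 0.008 m and x of tube_base_end in the frame of red_line between -0.0575 and 0.0575 m and z of tube_base_end in the frame of red_line between -0.02 and 0.02 m and linear speed of tube below 0.01 m/s and angular speed of tube below 0.4 rad/s); the robot touches nothing.
It fails at once if the tube is lifted off the mat (its middle more than 14 mm above where it lies) or tipped up (height (world z) of tube above 0.034 m or angle between tube's own x axis and vertical below 1.15 rad or angle between tube's own x axis and vertical above 1.99 rad).
It fails at once if the wax jar is shifted by more than 12 mm (distance of jar_wax from where it was at the start of the episode above 0.012 m).
It fails at once if the small jar is shifted by more than 12 mm (distance of jar_small from where it was at the start of the episode above 0.012 m).
It fails at once if the yellow plaster cast is shifted by more than 12 mm (distance of cast_a from where it was at the start of the episode above 0.012 m).
It also fails if it takes over 45 s, if anything falls off the work surface, if the arm or the gripper's body presses on something with over 40 N, if the wrist force passes 120 N, or if a joint passes its speed limit or range.

ROBOT

A 6-joint arm with a two-finger parallel gripper is mounted at the origin on a cart in front of the work surface, level with it; the furniture and walls round the work are solid. World frame = base frame: x ahead of the robot, y to its left, z up, the work surface at z = 0. Lengths are in m, angles in rad, forces in N, time in s.
With the tool pointing down it reaches from about 0.325 to 0.75 m from the base axis. Payload 7.6 kg.
Tool frame: the origin (TCP) lies between the finger pads; the fingertips stand arm.tcp_to_tips ahead of it and the grasp point (between the pads) lies 3 mm ahead of it (arm.tcp_to_tips is the distance from the TCP to the fingertips, in m); x points along the fingers, z is the direction in which the jaws open and shut, and the axes are right-handed (so a half turn about x gives the same grasp; the last joint's range is limited). The gripper opens to 85 mm and grips with 20 to 120 N. Pads are 22 mm wide; open, the fingers measure 114 mm over their backs; the gripper's body (76 mm by 85 mm) begins 54 mm behind the grasp point. The pads swing forward as they close: fully open they stand 13 mm farther back than shut.
Start: joints at [1.032, 0.052, 1.401, -0, 1.689, -0.07], TCP at [0.237, 0.468, 0.253] pointing down, gripper open.
Joint ranges: [-2.9, 2.9], [-0.91, 2.17], [0.12, 2.37], [-1.06, 4.2], [0.26, 2.73], [-2.93, 2.93]. Speed limits (rad/s): [2.57, 2.57, 3.01, 3.14, 3.14, 3.14].

INTERFACE

Orientations are given as a 3x3 rotation matrix whose columns are the frame's x, y, z axes.
In Python, from bench import arm gives the robot as it stands.
- The arm moves only by the shell command python3 -m inch 'ROWS' [FORCE]. ROWS is JSON, a list of rows, each an object with "travel": the shift along the tool's x, y, z in mm, a list of three; "delta_rot": the turn, a rotation vector about the tool's x, y, z in rad, a list of three; "fingers": the closure in counts, from 0 (fully open) to 255 (shut). A call has 1 to 5 rows; each row is the pose to reach, as a shift and turn from the pose measured when the call began, along the tool's axes at that moment; what a row does not reach only later rows make up. A row lasts 1/10 s, in which the tool goes at most 50 mm and 8.59 degrees, less where a joint would pass 70% of its speed; a pose out of reach is approached as far as the arm can. A call with a gripper value outside its range is refused whole. The fingers move at their own pace and stop on an object; FORCE is the grip in N (left out, the last holds). Time passes only in rows, so rows that repeat a pose let the fingers close. It gives the time, the measured TCP pose, the force and the opening at its end, in the units of the state.
- arm.get_state(): the state, without advancing time (a new reading comes with each control period).
- arm.read_camera(name): name is "side" or "top" or "wrist"; returns a dict with "pixels" (480x640x3 uint8, blue, green, red), "range_z" (480x640 float32, m along the optical axis (not along the pixel's ray), 0 where there is no reading), "camera_matrix" (3x3 intrinsics, pixels), "pose" (4x4, takes a point from camera to world coordinates); the wrist camera has in their place "mount" (4x4, takes a point from camera to tool coordinates, whose origin is the TCP and whose axes are the tool frame's). Camera axes: x right, y up, looking along -z (the intrinsics and any distortion apply to the point x, -y, -z); pixel columns grow to the right and rows downward; lengths in m; the calibration is good to about 2 mm. The wrist camera is an equidistant fisheye: a pixel r from the principal point sees the ray r / f radians off the axis. A picture is of the moment at which its call begins: read the wrist's pose just before it.
- arm.close_job(): hands the job in, once; it reports no verdict.
The state is a dict: "time": time; "q": joint angles; "qvel": joint speeds; "effort": joint torques, N m; "ee_pos": TCP position; "tool_rot": TCP orientation; "ft_force": force on the tool from outside, world axes, zero at the start; "wrist_torque": the same for the moment, N m; "gripper_width": opening from 0.0 (shut) to 1.0 (fully open).
Only numpy, scipy, OpenCV 4.12 (cv2) and the standard library are available. Lean on these libraries where they do the work, as an engineer would, in place of code of your own. Each camera call takes 0.05 s, during which the arm holds its last target.

## Working session

There is one attempt and no reset: what is moved stays moved. The work goes in short steps, Python scripts to look and compute and a shell command to move; the robot and the scene stay as the last step left them, time stands still between calls to the robot, and variables do not carry over. Pictures are saved under pics/ and viewed, and the job is handed in when it is done.

```bash
ls; mkdir -p pics
python3 - <<'E'
from bench import arm
import cv2
s=arm.get_state()
print({k:s[k] for k in('time','ee_pos','tool_rot','gripper_width')}, arm.tcp_to_tips)
for n in('top','side'):
    c=arm.read_camera(n); cv2.imwrite(f'pics/{n}0.png',c['pixels']); print(n,c['camera_matrix'],c['pose'],[k for k in c])
E
```

```text
pics
{'time': 0.0, 'ee_pos': array([0.23705262, 0.46813087, 0.25248823]), 'tool_rot': array([[-8.03109944e-04, -8.92101391e-01,  4.51834554e-01],
       [-1.34231706e-03,  4.51835254e-01,  8.92100388e-01],
       [-9.99998777e-01,  1.09949462e-04, -1.56035630e-03]]), 'gripper_width': 1.0005041288774699} 0.022
top [[490.84301739   0.         315.70059113]
 [  0.         490.84301739 238.49525924]
 [  0.           0.           1.        ]] [[ 0.02875838  0.99301995 -0.11438675  0.33293391]
 [-0.9995811   0.02819705 -0.00652263  0.12367053]
 [-0.00325173  0.11452642  0.99341488  0.90100257]
 [ 0.          0.          0.          1.        ]] ['pixels', 'range_z', 'camera_matrix', 'pose']
side [[451.94467659   0.         325.03194928]
 [  0.         451.94467659 246.01625575]
 [  0.           0.           1.        ]] [[ 0.94905191  0.21316788 -0.2320774   0.20311908]
 [-0.31504557  0.62587005 -0.71346546 -0.50979826]
 [-0.00683763  0.75023072  0.66114077  0.6542985 ]
 [ 0.          0.          0.          1.        ]] ['pixels', 'range_z', 'camera_matrix', 'pose']
```

View pics/top0.png

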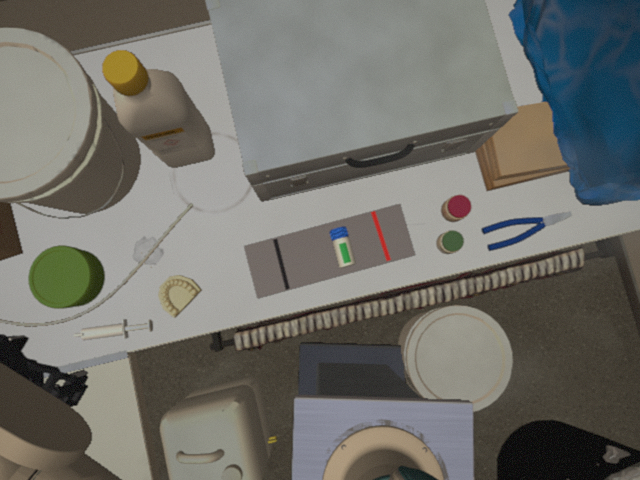

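View pics/side0.png

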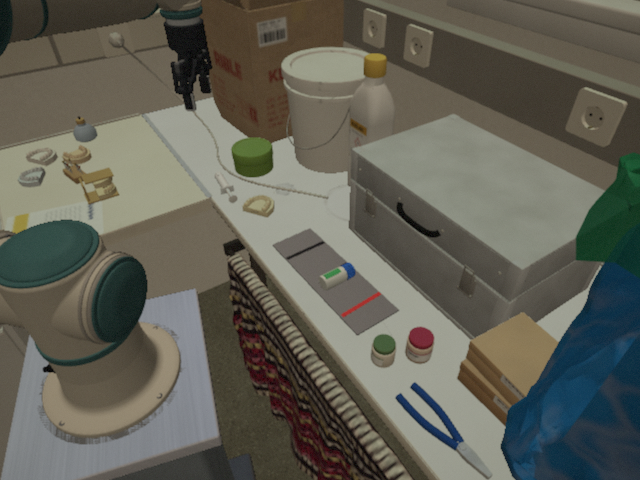

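```bash
cat > h.py <<'E'
import numpy as np, cv2
from bench import arm
def cast(c,px,z):
    px=np.atleast_2d(np.asarray(px,float)); K=c['camera_matrix'];T=c['pose']
    d=np.c_[(px[:,0]-K[0,2])/K[0,0],-(px[:,1]-K[1,2])/K[1,1],-np.ones(len(px))]@T[:3,:3].T
    o=T[:3,3]; return o+d*((z-o[2])/d[:,2])[:,None]
def pts(c,m,z):
    y,x=np.nonzero(m); return cast(c,np.c_[x,y],z)
def big(m):
    n,l,s,_=cv2.connectedComponentsWithStats(m.astype(np.uint8),connectivity=8)
    return l==1+np.argmax(s[1:,4])
def axis(p):
    r=cv2.minAreaRect((p[:,:2]*1e4).astype(np.float32)); return np.array(r[0])/1e4,np.array(r[1])/1e4
def line(p):
    m=p[:,:2].mean(0); w,v=np.linalg.eigh(np.cov((p[:,:2]-m).T)); d=v[:,1]; d=d*np.sign(d[0])
    t=(p[:,:2]-m)@d; return m+d*(np.percentile(t,1)+np.percentile(t,99))/2,d,np.ptp(np.percentile(t,[1,99]))
def masks(c):
    b=c['pixels']; h=cv2.cvtColor(b,cv2.COLOR_BGR2HSV).astype(int); H,S,V=h[...,0],h[...,1],h[...,2]
    P=cast(c,np.c_[np.tile(np.arange(640),480),np.repeat(np.arange(480),640)],0.004).reshape(480,640,3)
    return H,S,V,P
E
python3 - <<'E'
from h import *
for n in('top','side'):
    c=arm.read_camera(n);H,S,V,P=masks(c)
    roi=(P[...,0]>.28)&(P[...,0]<.5)&(P[...,1]<.3)&(P[...,1]>-.1)
    red=big(((H<8)|(H>174))&(S>150)&(V>100)&roi&(P[...,1]>-.06))
    print(n,'red',line(pts(c,red,.004)),red.sum())
    blue=big((H>100)&(H<125)&(S>120)&roi&(P[...,1]>-.06)); print('blue',line(pts(c,blue,.02)),blue.sum())
    blk=big((V<50)&roi); print('blk',line(pts(c,blk,.004)),blk.sum())
    by,bx=np.nonzero(blue);ry,rx=np.nonzero(red);print(bx.mean(),by.mean(),rx.mean(),ry.mean())
    x,y=int(bx.mean()),int(by.mean())
    cv2.imwrite(f'pics/z{n}.png',cv2.resize(c['pixels'][y-50:y+70,x-80:x+80],None,fx=5,fy=5,interpolation=0))
    print('crop',x-80,y-50)
    if n=='top': 
        z=c['range_z']; K=c['camera_matrix']
        for u,v in [(360,80),(360,140),(255,180),(500,120),(457,200),(450,235)]:
            q=np.array([(u-K[0,2])/K[0,0],-(v-K[1,2])/K[1,1],-1])*z[v,u]; print((u,v),(c['pose'][:3,:3]@q+c['pose'][:3,3]).round(3))
        print(cast(c,[[245,247],[400,205],[413,250],[258,297]],.004).round(4))
E
```

```text
top red (array([0.44503771, 0.01081611]), array([0.94819401, 0.31769188]), np.float64(0.090553894783508)) 193
blue (array([0.44616249, 0.08896961]), array([ 0.30026368, -0.95385624]), np.float64(0.02980650955852334)) 163
blk (array([0.3201702 , 0.06013383]), array([ 0.25124761, -0.96792285]), np.float64(0.32412834582178246)) 468
338.28834355828224 232.65030674846625 380.2901554404145 235.38860103626942
crop 258 182
(360, 80) [0.652 0.069 0.204]
(360, 140) [0.559 0.068 0.208]
(255, 180) [0.505 0.224 0.168]
(500, 120) [ 0.604 -0.146  0.182]
(457, 200) [ 0.506 -0.118  0.049]
(450, 235) [ 0.444 -0.105  0.048]
[[ 0.4168  0.2589  0.004 ]
 [ 0.5031 -0.0248  0.004 ]
 [ 0.4201 -0.0494  0.004 ]
 [ 0.3264  0.2312  0.004 ]]
side red (array([0.44373914, 0.01246986]), array([0.94671526, 0.32207174]), np.float64(0.09089813612947585)) 125
blue (array([0.448743  , 0.09112591]), array([0.08159459, 0.9966656 ]), np.float64(0.04029624179896975)) 114
blk (array([ 0.29125954, -0.05240706]), array([ 0.24773544, -0.96882772]), np.float64(0.09409112788727797)) 158
348.9561403508772 269.4298245614035 360.28 304.2
crop 268 219
```

View pics/ztop.png

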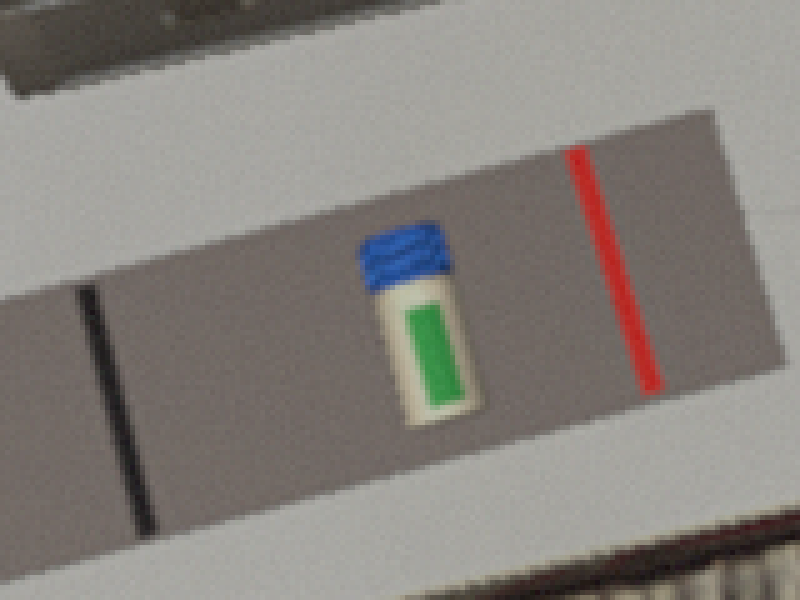

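View pics/zside.png

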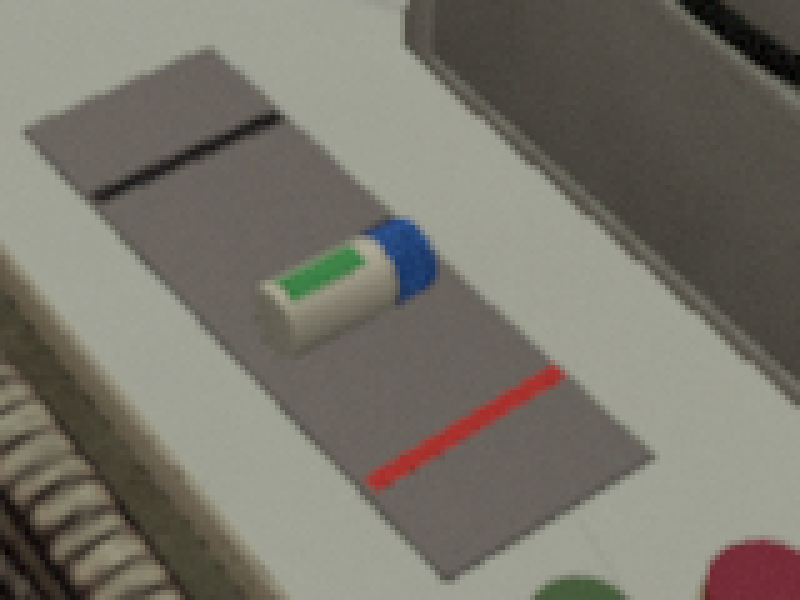

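Both views show the tube with its cap away from the robot at top ≈(338,233). Red strip is on the right at ≈(380,235), and black is at ≈(281,264). I'll work out positions and the approach next.

Run:
```python
from h import *
c=arm.read_camera('top')
z=lambda p:np.array(p)/5+[258,182]-.1
cap=cast(c,[z((401,232))],.02)[0];base=cast(c,[z((443.5,416.5))],.02)[0]
r=cast(c,[z((577,150)),z((652,393))],.004); 
c2=arm.read_camera('side'); z2=lambda p:np.array(p)/5+[268,219]-.1
r2=cast(c2,[z2((558,372)),z2((375,485))],.004)
# side: centre of tube silhouette: cap disc centre ~ (415,262) ; base disc centre (278,318)
t2=cast(c2,[z2((418,262)),z2((279,319))],.02)
for n,a in (('top',(cap,base,r)),('side',(t2[0],t2[1],r2))):
    C,B,R=a; m=R.mean(0)[:2]; d=(R[0]-R[1])[:2];d/=np.linalg.norm(d); nrm=np.array([-d[1],d[0]])
    print(n,'cap',C.round(4),'base',B.round(4),'L',np.linalg.norm(C-B),'red',m.round(4),d.round(4))
    for p in (C,B,(C+B)/2): print('  in red x,y',((p[:2]-m)@d).round(4),((p[:2]-m)@nrm).round(4))
print(cast(c,[[262,198],[500,145]],0))
```

```text
top cap [0.4541 0.0894 0.02  ] base [0.3877 0.0726 0.02  ] L 0.06848830121471707 red [0.4441 0.01  ] [0.9517 0.307 ]
  in red x,y 0.0339 0.0725
  in red x,y -0.0345 0.0769
  in red x,y -0.0003 0.0747
side cap [0.4517 0.0853 0.02  ] base [0.3893 0.0732 0.02  ] L 0.06354227435854838 red [0.4444 0.0108] [0.944  0.3299]
  in red x,y 0.0315 0.0679
  in red x,y -0.0314 0.0771
  in red x,y 0.0 0.0725
[[ 0.509877    0.23195083  0.        ]
 [ 0.62406243 -0.21292411  0.        ]]
```

```bash
python3 -m inch '[{"travel":[15,-60,-45],"delta_rot":[0.15,0,0],"fingers":255},{"travel":[30,-120,-90],"delta_rot":[0.3,0,0],"fingers":255},{"travel":[45,-180,-135],"delta_rot":[0.45,0,0],"fingers":255},{"travel":[60,-240,-180],"delta_rot":[0.6,0,0],"fingers":255},{"travel":[70,-303,-226],"delta_rot":[0.776,0,0],"fingers":255}]' 40
python3 - <<'E'
from h import *
s=arm.get_state();print(s['time'],s['ee_pos'],s['tool_rot'],s['gripper_width'],s['q'])
E
```

```text
time: 0.8
ee_pos: [0.3462, 0.2467, 0.2051]
tool_rot: [[-0.0, -0.34, 0.941], [-0.0, 0.941, 0.34], [-1.0, -0.0, -0.0]]
ft_force: [2.5, 0.2, 0.3]
gripper_width: 0.144
0.8 [0.3462265  0.24665042 0.20513641] [[-1.06591400e-05 -3.39509803e-01  9.40602516e-01]
 [-2.96966207e-04  9.40602476e-01  3.39509785e-01]
 [-9.99999956e-01 -2.75708280e-04 -1.10848952e-04]] 0.14447186694093805 [ 5.32237252e-01 -2.17992997e-01  1.75106865e+00 -2.50658740e-04
  1.60867688e+00  1.85832084e-01]
```

```bash
python3 -m inch '[{"travel":[30,-40,5],"delta_rot":[0.02,0,0],"fingers":255},{"travel":[60,-80,10],"delta_rot":[0.02,0,0],"fingers":255},{"travel":[95,-115,14],"delta_rot":[0.02,0,0],"fingers":255},{"travel":[110,-130,16],"delta_rot":[0.02,0,0],"fingers":255},{"travel":[110,-130,16],"delta_rot":[0.02,0,0],"fingers":255}]'
python3 - <<'E'
from h import *
for n in ('side','top'):
    c=arm.read_camera(n); cv2.imwrite(f'pics/{n}1.png',c['pixels'][170:350,220:460].repeat(3,0).repeat(3,1))
E
```

```text
time: 1.3
ee_pos: [0.4045, 0.1278, 0.0926]
tool_rot: [[-0.005, -0.317, 0.948], [-0.002, 0.948, 0.317], [-1.0, -0.0, -0.005]]
ft_force: [1.0, -0.4, 0.2]
gripper_width: 0.001
```

View pics/side1.png

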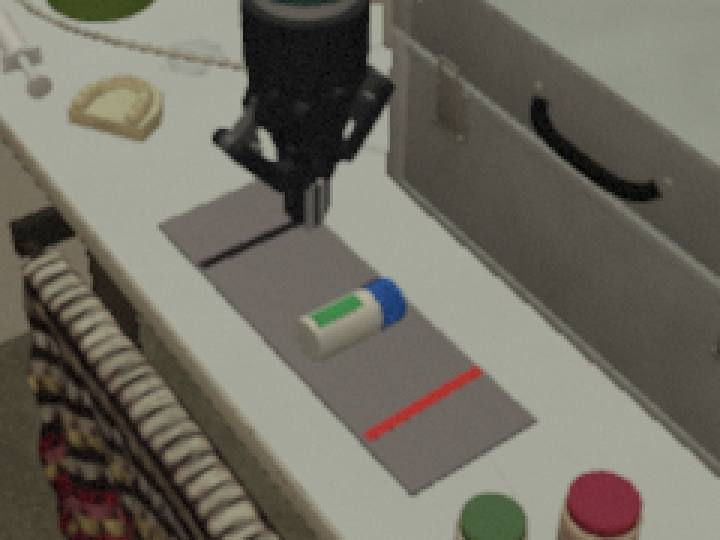

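View pics/top1.png

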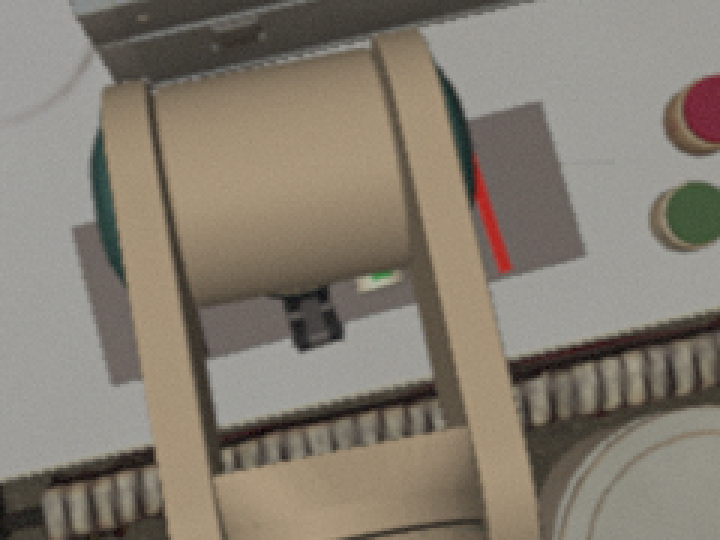

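```bash
python3 -m inch '[{"travel":[25,0,0],"delta_rot":[0,0,0],"fingers":255},{"travel":[45,0,0],"delta_rot":[0,0,0],"fingers":255},{"travel":[53,0,0],"delta_rot":[0,0,0],"fingers":255},{"travel":[53,-3,0],"delta_rot":[0,0,0],"fingers":255},{"travel":[53,-6,0],"delta_rot":[0,0,0],"fingers":255}]'
python3 - <<'E'
from h import *
for n in ('side',):
    c=arm.read_camera(n); cv2.imwrite(f'pics/{n}2.png',c['pixels'][200:350,260:460].repeat(4,0).repeat(4,1))
E
```

```text
time: 1.9
ee_pos: [0.4082, 0.1247, 0.0439]
tool_rot: [[0.002, -0.321, 0.947], [0.0, 0.947, 0.321], [-1.0, -0.0, 0.002]]
ft_force: [1.1, 0.5, 0.4]
gripper_width: 0.003
```

View pics/side2.png

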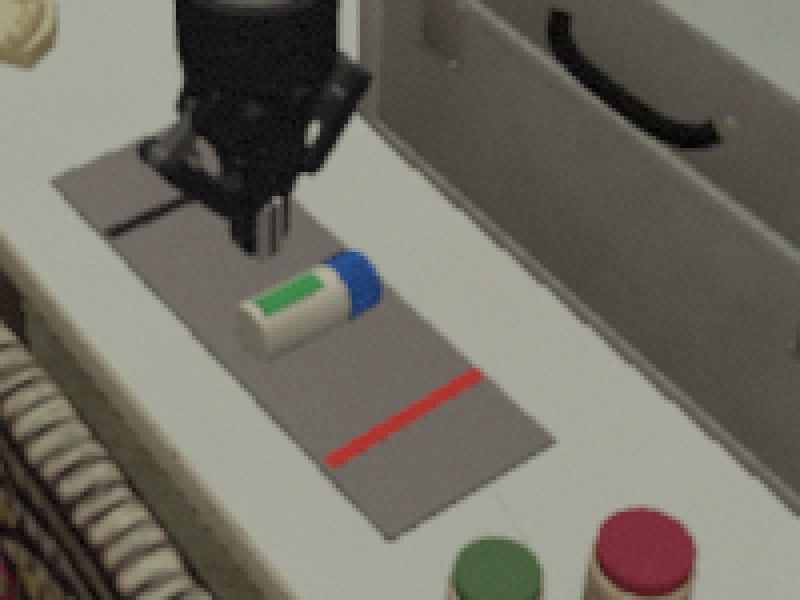

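```bash
python3 -m inch '[{"travel":[0,-4,0],"delta_rot":[0,0,0],"fingers":255},{"travel":[0,-7,0],"delta_rot":[0,0,0],"fingers":255},{"travel":[0,-9,0],"delta_rot":[0,0,0],"fingers":255},{"travel":[0,-11,0],"delta_rot":[0,0,0],"fingers":255},{"travel":[0,-13,0],"delta_rot":[0,0,0],"fingers":255}]'
python3 -m inch '[{"travel":[0,-4,0],"delta_rot":[0,0,0],"fingers":255},{"travel":[0,-6,0],"delta_rot":[0,0,0],"fingers":255},{"travel":[0,-8,0],"delta_rot":[0,0,0],"fingers":255},{"travel":[0,-10,0],"delta_rot":[0,0,0],"fingers":255},{"travel":[0,-12,0],"delta_rot":[0,0,0],"fingers":255}]'
python3 - <<'E'
from h import *
for n in ('side',):
    c=arm.read_camera(n); cv2.imwrite(f'pics/{n}3.png',c['pixels'][200:350,260:460].repeat(4,0).repeat(4,1))
E
```

```text
time: 2.45
ee_pos: [0.4126, 0.1117, 0.0441]
tool_rot: [[0.002, -0.32, 0.947], [0.0, 0.947, 0.32], [-1.0, -0.0, 0.002]]
ft_force: [-0.3, -0.5, 0.5]
gripper_width: 0.002
time: 2.95
ee_pos: [0.4165, 0.1002, 0.044]
tool_rot: [[0.002, -0.32, 0.947], [0.0, 0.947, 0.32], [-1.0, -0.0, 0.002]]
ft_force: [1.3, -1.2, -0.5]
gripper_width: -0.004
```

View pics/side3.png

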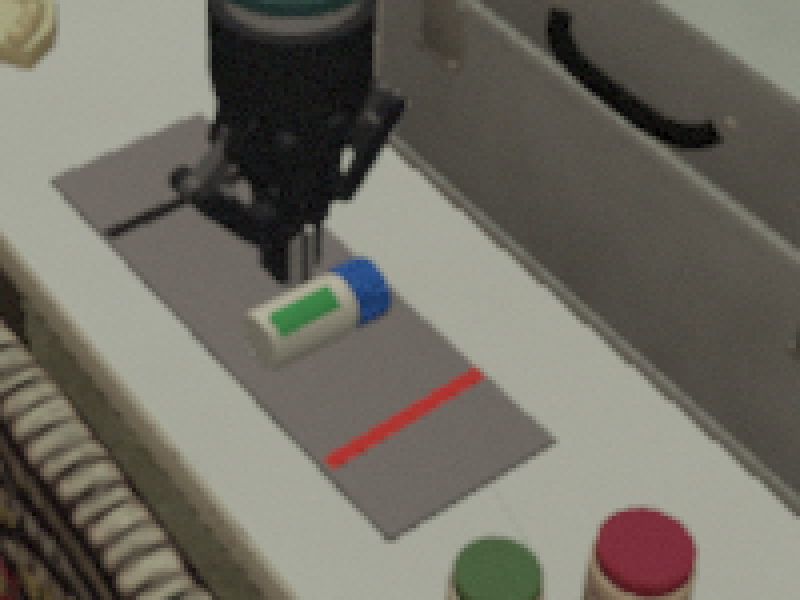

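```bash
python3 -m inch '[{"travel":[0,-4,0],"delta_rot":[0,0,0],"fingers":255},{"travel":[0,-6,0],"delta_rot":[0,0,0],"fingers":255},{"travel":[0,-8,0],"delta_rot":[0,0,0],"fingers":255},{"travel":[0,-10,0],"delta_rot":[0,0,0],"fingers":255},{"travel":[0,-12,0],"delta_rot":[0,0,0],"fingers":255}]'
python3 -m inch '[{"travel":[0,-4,0],"delta_rot":[0,0,0],"fingers":255},{"travel":[0,-6,0],"delta_rot":[0,0,0],"fingers":255},{"travel":[0,-8,0],"delta_rot":[0,0,0],"fingers":255},{"travel":[0,-10,0],"delta_rot":[0,0,0],"fingers":255},{"travel":[0,-12,0],"delta_rot":[0,0,0],"fingers":255}]'
python3 - <<'E'
from h import *
for n in ('side',):
    c=arm.read_camera(n); cv2.imwrite(f'pics/{n}4.png',c['pixels'][200:350,260:460].repeat(4,0).repeat(4,1))
E
```

```text
time: 3.5
ee_pos: [0.4205, 0.0885, 0.0441]
tool_rot: [[0.002, -0.32, 0.947], [0.0, 0.947, 0.32], [-1.0, -0.001, 0.002]]
ft_force: [-0.2, -0.4, 0.0]
gripper_width: 0.001
time: 4.0
ee_pos: [0.4244, 0.077, 0.0441]
tool_rot: [[0.002, -0.32, 0.947], [0.0, 0.947, 0.32], [-1.0, -0.001, 0.002]]
ft_force: [-0.8, 0.1, -0.2]
gripper_width: 0.002
```

View pics/side4.png

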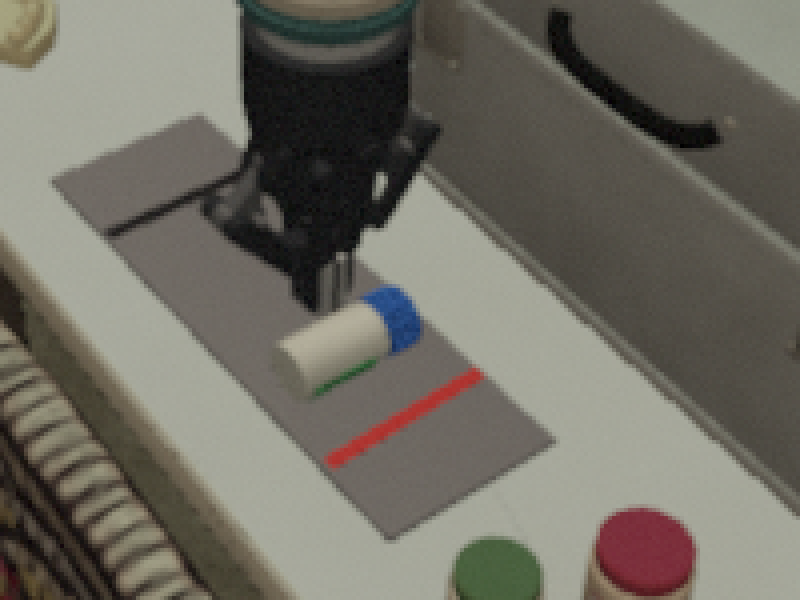

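Tube is rolling; label (345,377 in crop) is now at the front lower side. I'll keep going.

```bash
python3 -m inch '[{"travel":[0,-4,0],"delta_rot":[0,0,0],"fingers":255},{"travel":[0,-6,0],"delta_rot":[0,0,0],"fingers":255},{"travel":[0,-8,0],"delta_rot":[0,0,0],"fingers":255},{"travel":[0,-10,0],"delta_rot":[0,0,0],"fingers":255},{"travel":[0,-12,0],"delta_rot":[0,0,0],"fingers":255}]'
python3 -m inch '[{"travel":[0,-4,0],"delta_rot":[0,0,0],"fingers":255},{"travel":[0,-6,0],"delta_rot":[0,0,0],"fingers":255},{"travel":[0,-8,0],"delta_rot":[0,0,0],"fingers":255},{"travel":[0,-9,0],"delta_rot":[0,0,0],"fingers":255},{"travel":[0,-10,0],"delta_rot":[0,0,0],"fingers":255}]'
python3 - <<'E'
from h import *
for n in ('side','top'):
    c=arm.read_camera(n); cv2.imwrite(f'pics/{n}5.png',c['pixels'][200:350,260:460].repeat(4,0).repeat(4,1))
E
```

```text
time: 4.55
ee_pos: [0.4283, 0.0653, 0.0441]
tool_rot: [[0.002, -0.32, 0.947], [0.0, 0.947, 0.32], [-1.0, -0.001, 0.002]]
ft_force: [-0.3, -0.1, 0.5]
gripper_width: -0.0
time: 5.05
ee_pos: [0.4315, 0.0557, 0.0441]
tool_rot: [[0.002, -0.32, 0.947], [0.0, 0.947, 0.32], [-1.0, -0.001, 0.002]]
ft_force: [-0.5, 0.2, 0.5]
gripper_width: -0.0
```

View pics/side5.png

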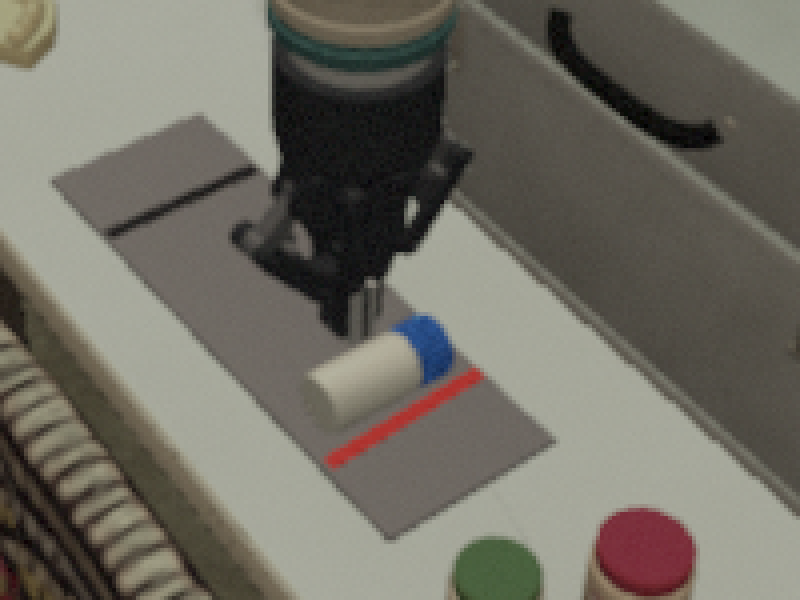

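Run:
```python
from h import *
c=arm.read_camera('side'); z=lambda p:np.array(p)/4+[260,200]-.1
t=cast(c,[z((434,349)),z((322,400))],.02)
R=cast(c,[z((480,376)),z((332,463))],.004); m=R.mean(0)[:2]; d=(R[0]-R[1])[:2];d/=np.linalg.norm(d);n=np.array([-d[1],d[0]])
print(m,d)
s=arm.get_state()['ee_pos'];print('tcp',(s[:2]-m)@d,(s[:2]-m)@n,s)
for p in t: print((p[:2]-m)@d,(p[:2]-m)@n)
```

```text
[0.44458746 0.01021874] [0.95137421 0.30803752]
tcp 0.0016161562989005108 0.047398125436279984 [0.43152463 0.05580993 0.04407946]
0.028758891284909677 0.01601150344326714
-0.034413420753237736 0.022319516990369534
```

```bash
python3 -m inch '[{"travel":[0,-2,0],"delta_rot":[0,0,0],"fingers":255},{"travel":[0,-3.5,0],"delta_rot":[0,0,0],"fingers":255},{"travel":[0,-5,0],"delta_rot":[0,0,0],"fingers":255},{"travel":[0,-6.5,0],"delta_rot":[0,0,0],"fingers":255},{"travel":[0,-8,0],"delta_rot":[0,0,0],"fingers":255}]'
python3 -m inch '[{"travel":[0,-1.5,0],"delta_rot":[0,0,0],"fingers":255},{"travel":[0,-2.5,0],"delta_rot":[0,0,0],"fingers":255},{"travel":[0,-3.5,0],"delta_rot":[0,0,0],"fingers":255},{"travel":[0,-4.3,0],"delta_rot":[0,0,0],"fingers":255},{"travel":[0,-5,0],"delta_rot":[0,0,0],"fingers":255}]'
python3 -m inch '[{"travel":[0,-0.5,0],"delta_rot":[0,0,0],"fingers":255},{"travel":[0,-0.5,0],"delta_rot":[0,0,0],"fingers":255},{"travel":[0,-0.5,0],"delta_rot":[0,0,0],"fingers":255}]'
python3 - <<'E'
from h import *
for n in ('side','top'):
    c=arm.read_camera(n); cv2.imwrite(f'pics/{n}6.png',c['pixels'][200:350,260:460].repeat(4,0).repeat(4,1))
E
```

```text
time: 5.7
ee_pos: [0.4342, 0.0481, 0.0441]
tool_rot: [[0.003, -0.32, 0.947], [0.0, 0.947, 0.32], [-1.0, -0.001, 0.002]]
ft_force: [0.5, 0.2, 0.1]
gripper_width: 0.001
time: 6.2
ee_pos: [0.4358, 0.0433, 0.0441]
tool_rot: [[0.002, -0.32, 0.947], [0.0, 0.947, 0.32], [-1.0, -0.001, 0.002]]
ft_force: [-0.2, 0.8, 0.0]
gripper_width: -0.002
time: 6.5
ee_pos: [0.4359, 0.0428, 0.0441]
tool_rot: [[0.002, -0.32, 0.947], [0.0, 0.947, 0.32], [-1.0, -0.001, 0.002]]
ft_force: [-0.1, 0.2, 0.5]
gripper_width: 0.001
```

View pics/side6.png

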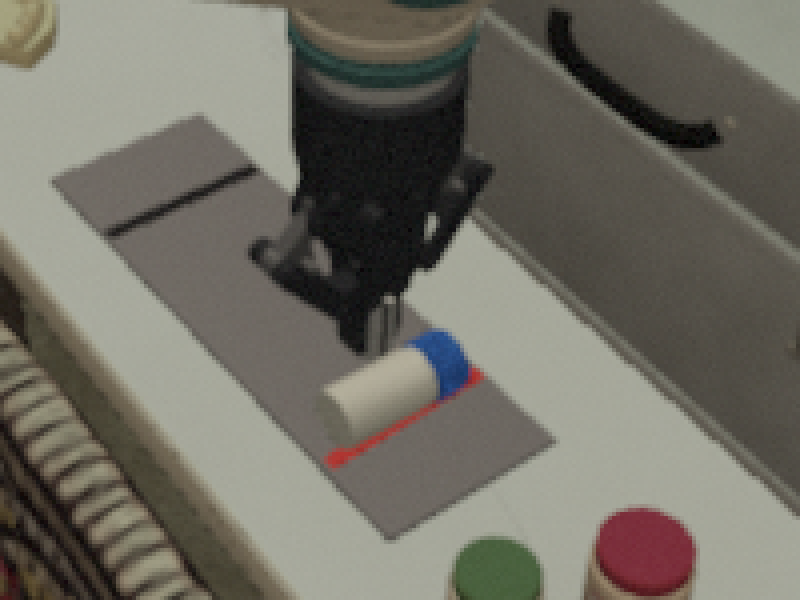

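View pics/top6.png

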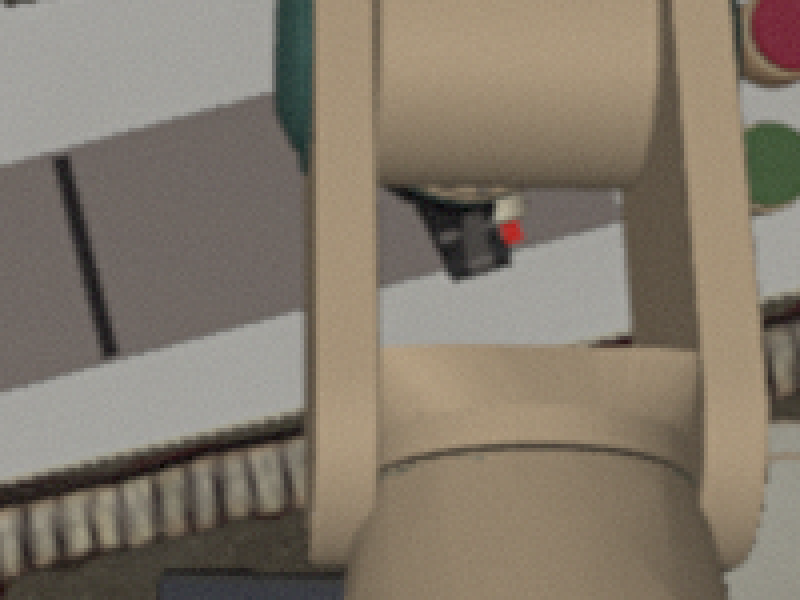

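Run:
```python
from h import *
c=arm.read_camera('side'); z=lambda p:np.array(p)/4+[260,200]-.1
t=cast(c,[z((452,364)),z((339,415))],.02)
m=np.array([.4445,.0105]);d=np.array([.949,.315]);d/=np.linalg.norm(d);n=np.array([-d[1],d[0]])
s=arm.get_state()['ee_pos'];print('tcp',(s[:2]-m)@d,(s[:2]-m)@n,s)
for p in t: print((p[:2]-m)@d,(p[:2]-m)@n)
```

```text
tcp 0.0020579021990693763 0.0334226407608581 [0.43592407 0.04286914 0.04411021]
0.02928387428870541 0.0029079762007796816
-0.03369660921547731 0.010248580272005106
```

```bash
python3 -m inch '[{"travel":[0,-1,0],"delta_rot":[0,0,0],"fingers":255},{"travel":[0,-2,0],"delta_rot":[0,0,0],"fingers":255},{"travel":[0,-3,0],"delta_rot":[0,0,0],"fingers":255},{"travel":[0,-4,0],"delta_rot":[0,0,0],"fingers":255},{"travel":[0,-5,0],"delta_rot":[0,0,0],"fingers":255}]'
python3 -m inch '[{"travel":[0,0,0],"delta_rot":[0,0,0],"fingers":255},{"travel":[0,3,0],"delta_rot":[0,0,0],"fingers":255},{"travel":[0,10,0],"delta_rot":[0,0,0],"fingers":255},{"travel":[-10,40,0],"delta_rot":[0,0,0],"fingers":255},{"travel":[-40,80,0],"delta_rot":[0,0,0],"fingers":255}]'
python3 -m inch '[{"travel":[-50,40,0],"delta_rot":[0,0,0],"fingers":255},{"travel":[-90,80,0],"delta_rot":[0,0,0],"fingers":255},{"travel":[-110,120,0],"delta_rot":[0,0,0],"fingers":255},{"travel":[-120,150,-20],"delta_rot":[0,0,0],"fingers":255},{"travel":[-120,190,-40],"delta_rot":[0,0,0],"fingers":255}]'
python3 - <<'E'
from h import *
for n in ('side','top'):
    c=arm.read_camera(n); cv2.imwrite(f'pics/{n}7.png',c['pixels'][200:320,300:460].repeat(5,0).repeat(5,1))
E
```

```text
time: 7.15
ee_pos: [0.4375, 0.038, 0.0441]
tool_rot: [[0.002, -0.32, 0.947], [0.0, 0.947, 0.32], [-1.0, -0.001, 0.002]]
ft_force: [0.8, -0.1, -0.9]
gripper_width: -0.002
time: 7.65
ee_pos: [0.4098, 0.1139, 0.082]
tool_rot: [[-0.003, -0.318, 0.948], [-0.001, 0.948, 0.318], [-1.0, 0.0, -0.003]]
ft_force: [1.9, 0.2, -0.0]
gripper_width: 0.003
time: 8.15
ee_pos: [0.3111, 0.2837, 0.2052]
tool_rot: [[0.001, -0.318, 0.948], [0.002, 0.948, 0.318], [-1.0, 0.002, 0.002]]
ft_force: [0.2, 0.8, 0.1]
gripper_width: -0.001
```

View pics/side7.png

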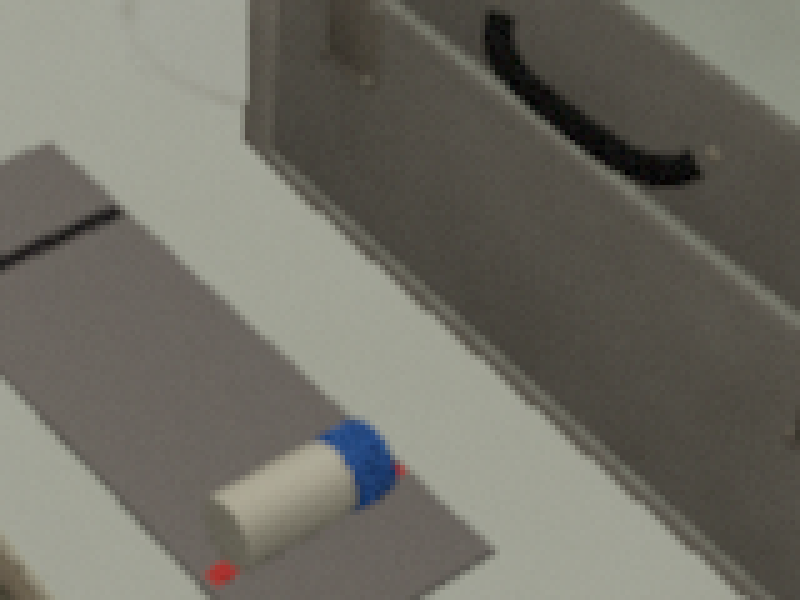

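View pics/top7.png

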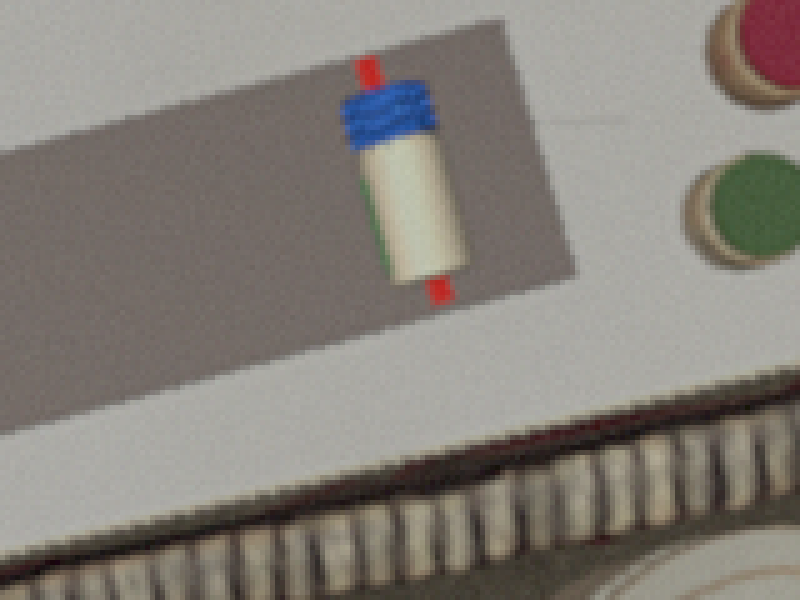

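Run:
```python
from h import *
def rep(c,T,R):
    z=lambda p:np.array(p)/5+[300,200]-.1
    t=cast(c,[z(p) for p in T],.02);r=cast(c,[z(p) for p in R],.004)[:,:2]
    m=r.mean(0);d=r[0]-r[1];d/=np.linalg.norm(d);n=np.array([-d[1],d[0]])
    for p in t: print(((p[:2]-m)@d).round(4),((p[:2]-m)@n).round(4))
c=arm.read_camera('top'); rep(c,[(387,90),(430,275)],[(369,58),(440,302)])
c2=arm.read_camera('side'); rep(c2,[(374,464),(230,530)],[(401,470),(216,574)])
c3=arm.read_camera('top')
print('diff px moved',(np.abs(c3['pixels'][200:280,350:480].astype(int)-c['pixels'][200:280,350:480]).max()))
# jars and cast compare with first image
a=cv2.imread('pics/top0.png')
for n,(y0,y1,x0,x1) in dict(jars=(185,260,430,480),cast=(270,320,155,205),tube=(200,280,350,420)).items():
    print(n,np.abs(c['pixels'][y0:y1,x0:x1].astype(int)-a[y0:y1,x0:x1]).mean())
```

```text
0.0317 -0.0005
-0.0371 0.0033
0.028 -0.0023
-0.0364 0.0032
diff px moved 19
jars 3.4472
cast 42.26813333333333
tube 10.169940476190476
```

Run:
```python
from h import *
c=arm.read_camera('side');a=cv2.imread('pics/side0.png')
cv2.imwrite('pics/end.png',np.hstack([a[150:350,200:460],c['pixels'][150:350,200:460]]))
print(np.abs(c['pixels'][190:220,235:280].astype(int)-a[190:220,235:280]).mean())
```

```text
1.3414814814814815
```

View pics/end.png

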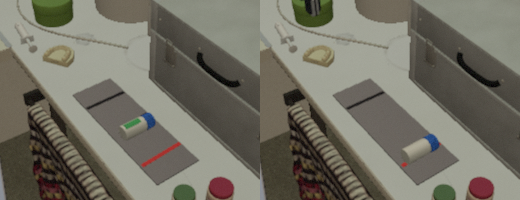

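```bash
python3 -c "
from bench import arm
print(arm.get_state()['time'],arm.close_job())"
```

```text
the job is handed in; nothing more can be done
8.45 None
```

The tube now lies lengthwise on the red strip, and I handed the job in at 8.45 s. I pushed it with the shut fingertips at or just above axis height, at about 20 mm/s slowing to 10. It rolled about 74 mm along the mat, then I drew the hand back and up.

**Position:** The last measured end positions in the strip's frame are below; the limits are ±8 mm across and ±57.5 mm along.

| View | End | Across the strip | Along the strip |
|---|---|---|---|
| Top | cap | −0.5 mm | +32 mm |
| Top | base | +3.3 mm | −37 mm |
| Side | cap | −2.3 mm | +28 mm |
| Side | base | +3.2 mm | −36 mm |

The two views differ by up to 4 mm, which I put down to picking the end points by eye; both are well inside the limits.

**Rolling:** The pictures show the label going from the top to the front lower side, then out of sight. By the end it was coming up on the rear side, which fits about three quarters of a turn. I did not measure the angle itself, and no picture shows the label exactly face down.

**Stillness and surroundings:** Two top pictures about 0.1 s apart differed by at most 19 grey levels in any pixel around the tube. I took that as camera noise, so the tube was still. The jars looked unmoved in the top view. The top-view check of the cast failed (a large image difference), probably because the arm was in the way. The side view showed the cast unchanged.

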